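# Butt the second sign panel up to the first in the assembly jig

### The job

A white sign panel with a blue emblem is already in the corner of the L-shaped aluminium jig on the bench. Lay the other blue-emblem panel flat beside it, its emblem in line with the first along the long bar, pushed up against the fitted panel with no gap and home against the long bar. Leave the fitted panel home in its corner, and do not disturb the orange-emblem panel, the mug or the knife.

Things in the scene. Friction and masses are not known exactly. Their poses are not given: they have to be found in the camera images.
- jig: fixed L of two aluminium bars 25 wide, 14 high, thin paper between. Origin on the bench at the L's inner corner. Long bar's inner face: plane x = 0, from the origin 265 along -y, bar on the far +x side; short bar's inner face: plane y = 0, 100 along -x. Fitted panel sits in this corner; the loose one belongs against the long bar on its -y side, 120 edges along y. Yaw varies.
- fitted_panel: fitted sign panel, blue emblem, already lying loose in the jig's corner against both bars, 0.2 to 0.4 kg: board 90 (its x) x 120 (y) x 20 thick, and centred on it a raised solid pill-shaped emblem 34 wide (x) x 84 long (y), 20 to 50 above the underside, a good grip. Origin: centre of the underside, z up. Same either way round.
- loose_panel: loose sign panel, blue emblem, lying on the bench outside the jig, 0.2 to 0.4 kg: board 90 (its x) x 120 (y) x 20 thick, and centred on it a raised solid pill-shaped emblem 34 wide (x) x 84 long (y), 20 to 50 above the underside, a good grip. Origin: centre of the underside, z up. Same either way round.
- other_panel: sign panel of another job, orange emblem, lying on the bench, to be left alone; otherwise the same: board 90 (its x) x 120 (y) x 20 thick, and centred on it a raised solid pill-shaped emblem 34 wide (x) x 84 long (y), 20 to 50 above the underside, a good grip. Origin: centre of the underside, z up. Same either way round.
- mug: white mug, 80 across, 85 high, standing, with a handle; origin at the centre of its underside
- knife: closed utility knife lying flat, 145 long (x) x 26 x 17 high; origin under its middle
Not all that is in view belongs to the job. What is shaped like the fitted_panel but purple is not meant. Leave any pink or turquoise look-alike of the loose_panel alone.

How it is judged:
At the end, for the whole second after the job is handed in: The loose panel lies flat and at rest on the bench beside the fitted panel: gap between the two under 3 mm, gap to the long bar under 3 mm, square to the jig within 2 degrees (0.035 rad). The fitted panel still lies flat in the jig's corner, within 4.5 mm of both bars and square within 2 degrees (y of loose_panel in the frame of fitted_panel between -0.123 and -0.117 m and x of loose_panel in the frame of jig between -0.048 and -0.042 m and angle between the x axis of each of loose_panel, fitted_panel and the x axis of jig, either way round below 0.035 rad and x of fitted_panel in the frame of jig above -0.0495 m and y of fitted_panel in the frame of jig above -0.0645 m and height (world z) of each of loose_panel, fitted_panel below 0.004 m and angle between each of loose_panel, fitted_panel's own z axis and vertical below 0.04 rad and linear speed of each of loose_panel, fitted_panel below 0.01 m/s); the robot touches nothing.
It fails at once if the orange-emblem panel is shifted by more than 15 mm (distance of other_panel from where it was at the start of the episode above 0.015 m).
It fails at once if the mug or the knife is shifted by more than 15 mm (distance of any of mug, knife from where it was at the start of the episode above 0.015 m).
It also fails if it takes over 51 s, if anything falls off the work surface, if the arm or the gripper's body presses on something with over 40 N, if the wrist force passes 120 N, or if a joint passes its speed limit or range.

### The arm

A 7-joint arm with a two-finger parallel gripper is mounted at the origin on the work surface. World frame = base frame: x ahead of the robot, y to its left, z up, the work surface at z = 0. Lengths are in m, angles in rad, forces in N, time in s.
With the tool pointing down it reaches from about 0.425 to 0.925 m from the base axis. Payload 6.8 kg.
Tool frame: the origin (TCP) lies midway between the tips of the shut fingers; the grasp point (between the pads) lies 19 mm behind it (bot.pinch_z is the distance from the TCP to the grasp point, in m); z points along the fingers, y is the line along which they close (so a half turn about z gives the same grasp; the last joint's range is limited). The gripper opens to 85 mm and grips with 20 to 120 N. Pads are 22 mm wide; open, the fingers measure 114 mm over their backs; the gripper's body (76 mm by 85 mm) begins 54 mm behind the grasp point. The pads swing forward as they close: fully open they stand 13 mm farther back than shut.
Start: joints at [-1.303, 0.477, 0.022, 1.555, -0.011, 1.109, -0.083], TCP at [0.248, 0.628, 0.231] pointing down, gripper open.
Joint ranges: [-2.96, 2.96], [-0.34, 2.1], [-1.41, 1.46], [0.24, 2.44], [-1.37, 4.51], [0.17, 1.92], [-2.96, 2.96]. Speed limits (rad/s): [2.39, 2.39, 3.14, 3.14, 3.14, 3.14, 3.14].

### API

Orientations are given as a unit quaternion [w, x, y, z].
In Python, from station import bot, imaging gives the robot as it stands. The module is installed in compiled form; this text tells all that it offers.
- The arm moves only by the tool carry_out, never from a script. Its argument "targets" is a list of rows, each a list of 5 numbers: the shift along the tool's x, y, z in cm, then the turn about the tool's z in degrees, then the opening, from -1 (shut) to 1 (fully open). In form: [[x, y, z, yaw, gripper], ...]. A call has 1 to 12 rows; each row shifts and turns the commanded pose from where the row before left it, along the tool's axes as they then stand; what a row does not reach is not made up. A row lasts 1/10 s, in which the tool goes at most 50 mm and 8.59 degrees, less where a joint would pass 70% of its speed; a pose out of reach is approached as far as the arm can. A call is refused whole if a number of a shift passes 5 or a number of a turn 8.59, either way. A call with a gripper value outside its range is refused whole. The fingers move at their own pace and stop on an object; "force" is the grip in N (left out, the last holds). Time passes only in rows, so rows that do not move let the fingers close. It gives the time, the measured TCP pose, the force, the opening and the grip force at its end, in the units of the state.
- bot.get_obs(): the state, without advancing time (a new reading comes with each control period).
- imaging.read_camera(name): name is "side" or "top"; returns the picture (420x560x3 uint8, red, green, blue); there is no depth.
- imaging.calibration(name): a dict with "fx", "fy", "cx", "cy" (pixels), "extrinsics" (4x4, takes a point from world to camera coordinates). Camera axes: x right, y up, looking along -z (the intrinsics and any distortion apply to the point x, -y, -z); pixel columns grow to the right and rows downward; lengths in m; the calibration is good to about 2 mm. A picture is of the moment at which its call begins. calibration takes no time and is no camera call.
- bot.hand_in(): hands the job in; it is judged then, once.
The state is a dict: "t": time; "q": joint angles; "joint_vel": joint speeds; "joint_torque": joint torques, N m; "eef_pos": TCP position; "tool_rot": TCP orientation; "contact_force": force on the tool from outside, world axes, zero at the start; "torque": the same for the moment, N m; "gripper_width": opening from 0.0 (shut) to 1.0 (fully open); "grasp_force": force on a finger pad.
Only numpy, scipy, OpenCV 4.12 (cv2) and the standard library are available. Lean on these libraries where they do the work, as an engineer would, in place of code of your own. Each camera call takes 0.05 s, during which the arm holds its last target. There are 200 camera calls.

## Working session

There is one attempt and no reset: what is moved stays moved. The work goes in short steps, Python scripts to look and compute and a tool call to move; the robot and the scene stay as the last step left them, time stands still between calls to the robot, and variables do not carry over. Pictures are saved under pics/ and viewed, at most 10 in all, crops included, and the job is handed in when it is done.

Besides the shell and the picture viewer there is one more tool, called by a JSON object that holds its "name" and its "arguments". carry_out: Moves the arm, as the interface text tells. Its arguments: {"type":"object","properties":{"targets":{"type":"array"},"force":{"type":"number"}},"required":["targets"]}

```bash
mkdir -p pics; cat > h.py <<'E'
import numpy as np, cv2
from station import bot, imaging
def ray(name,u,v):
    c=imaging.calibration(name); E=np.array(c["extrinsics"])
    d=np.array([(u-c["cx"])/c["fx"],-(v-c["cy"])/c["fy"],-1.])
    R=E[:3,:3]; o=-R.T@E[:3,3]; return o,R.T@d
def px2w(name,u,v,z):
    o,d=ray(name,u,v); return o+d*(z-o[2])/d[2]
def w2px(name,p):
    c=imaging.calibration(name); E=np.array(c["extrinsics"]); q=E[:3,:3]@np.array(p)+E[:3,3]
    return np.array([c["cx"]+c["fx"]*q[0]/-q[2], c["cy"]-c["fy"]*q[1]/-q[2]])
def snap(name,f,crop=None,s=1):
    im=imaging.read_camera(name)[:,:,::-1]
    if crop: im=im[crop[1]:crop[3],crop[0]:crop[2]]
    cv2.imwrite(f,cv2.resize(im,None,fx=s,fy=s,interpolation=cv2.INTER_CUBIC))
E
python3 - <<'E'
from h import *
for n in("top","side"):
    snap(n,f"pics/{n}0.png",None,1.42); print(imaging.calibration(n))
o=bot.get_obs();print(o["t"],o["eef_pos"],o["tool_rot"],o["gripper_width"],o["contact_force"])
E
```

```text
{'fx': 496.4182923986137, 'fy': 496.4182923986137, 'cx': 279.1093794049625, 'cy': 216.12076786656613, 'extrinsics': array([[-0.0511399 , -0.99869061, -0.00133395,  0.03789966],
       [ 0.97234038, -0.0500953 ,  0.22813294, -0.47406704],
       [-0.22790105,  0.01036964,  0.97362908, -1.06232745],
       [ 0.        ,  0.        ,  0.        ,  1.        ]])}
{'fx': 465.32998885761396, 'fy': 465.32998885761396, 'cx': 276.2912033829178, 'cy': 209.72646177873278, 'extrinsics': array([[ 9.59231748e-01, -2.82619603e-01,  7.83651474e-04,
        -4.37851291e-01],
       [ 2.10518410e-01,  7.16359507e-01,  6.65215045e-01,
        -1.54531902e-01],
       [-1.88564188e-01, -6.37930417e-01,  7.46651411e-01,
        -1.23720082e+00],
       [ 0.00000000e+00,  0.00000000e+00,  0.00000000e+00,
         1.00000000e+00]])}
0.1 [0.2475512  0.62740747 0.23042195] [-8.55323247e-05  1.86767210e-01  9.82403863e-01 -8.07337343e-04] 1.0000294352623709 [ 0.57603534  0.07170229 -0.28963471]
```

View pics/top0.png

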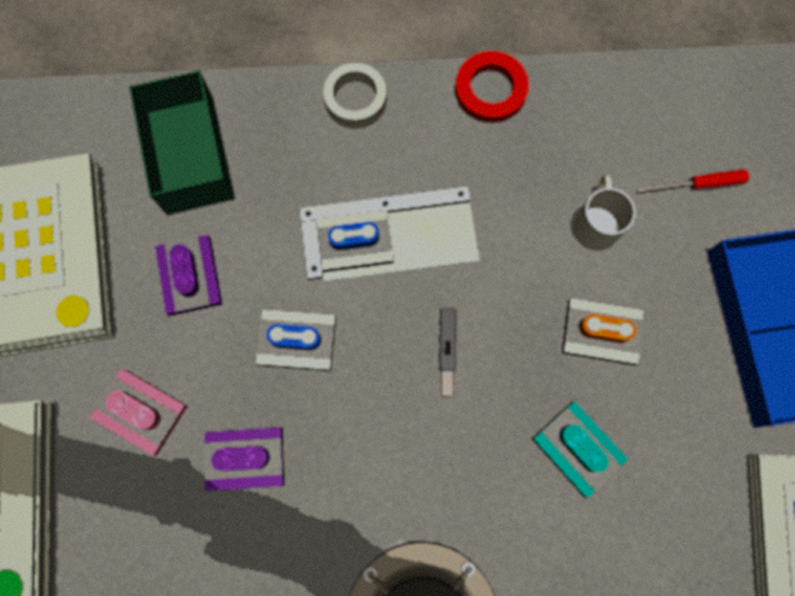

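View pics/side0.png

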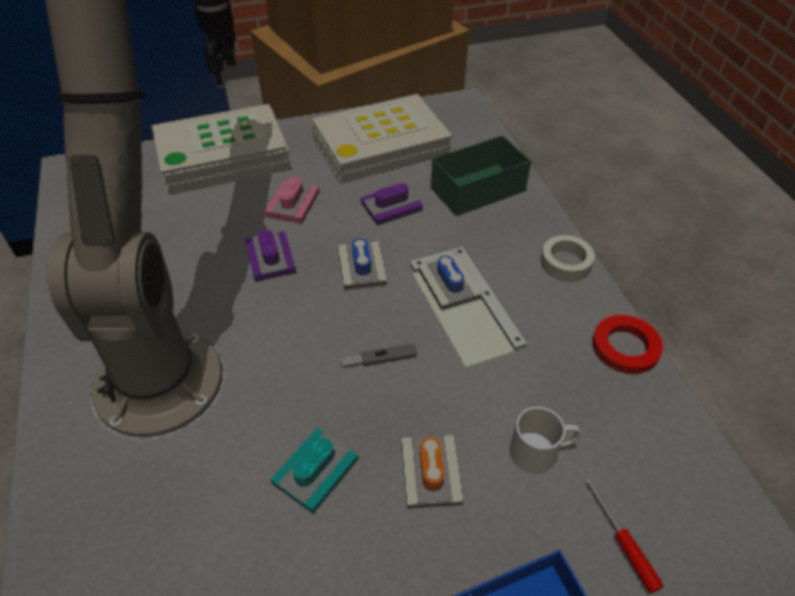

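The top view shows the fitted panel at about (354,235), the loose one at (294,337), the knife at (448,350) and the jig's long bar running from (305,212) to (470,195), in enlarged pixels. The side view agrees. I'll take a closer crop for accuracy.

```bash
python3 - <<'E'
from h import *
snap("top","pics/top1.png",(170,125,350,275),4)
E
```

```text
(no output)
```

View pics/top1.png

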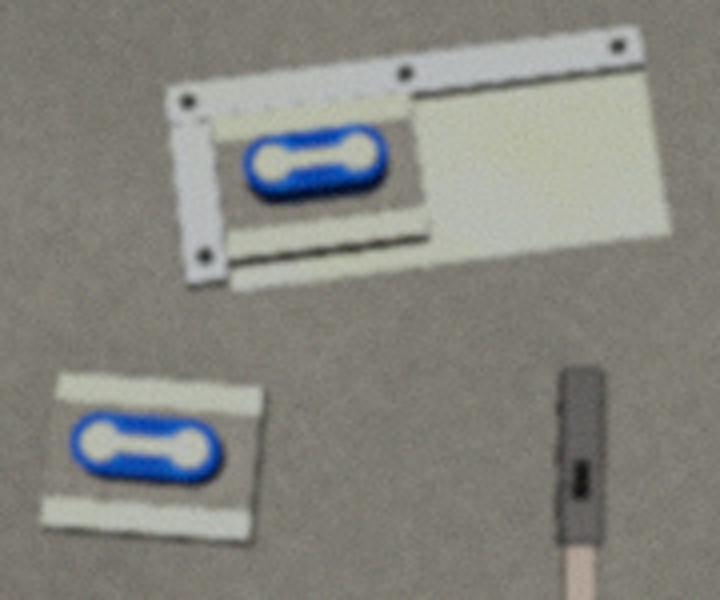

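The crop shows the loose board's corners at (58,373), (265,387), (251,541) and (40,524). The fitted board's corners are (214,112), (410,96), (430,235) and (228,258). The long bar's outer edge runs (166,88) to (640,27), and the knife is at (580,460).

```bash
python3 - <<'E'
from h import *
def P(x,y,z): return px2w("top",(x+.5)/4-.5+170,(y+.5)/4-.5+125,z)[:2]
L=[P(*p,.02) for p in((58,373),(265,387),(251,541),(40,524))]
F=[P(*p,.02) for p in((214,112),(410,96),(430,235),(228,258))]
J=[P(*p,.014) for p in((166,88),(640,27),(645,66),(414,96),(188,284),(225,278))]
for n,C in(("L",L),("F",F)):
    C=np.array(C); print(n,np.round(C,4).tolist(),"c",C.mean(0).round(4),"sides",[round(float(np.linalg.norm(C[i]-C[i-1])),4) for i in range(4)])
    for a,b in((0,1),(3,2)):
        d=C[a]-C[b]; print("  yaw of y axis-90",np.degrees(np.arctan2(d[1],d[0]))-90)
print("J",np.round(J,4).tolist()); 
for a,b in((0,1),(3,2)):
    d=J[a]-J[b]; print(" jig len",np.linalg.norm(d),"yaw",np.degrees(np.arctan2(d[1],d[0]))-90)
for n,a,b in(("Lemb",(100,442),(193,449)),("Femb",(271,160),(362,153))):
    a=P(*a,.05);b=P(*b,.05);d=a-b;print(n,(a+b)/2,np.degrees(np.arctan2(d[1],d[0]))-90,np.linalg.norm(d))
print("knife",P(565,370,.017),P(603,370,.017),P(580,600,.01))
# side: emblem blobs
im=cv2.cvtColor(imaging.read_camera("side"),cv2.COLOR_RGB2HSV)
m=cv2.inRange(im,(105,150,60),(125,255,255));n,_,s,c=cv2.connectedComponentsWithStats(m)
for i in range(1,n):
    if s[i,4]>60:print(s[i],c[i],px2w("side",*c[i],.042))
E
```

```text
L [[0.4907, 0.2336], [0.4762, 0.1138], [0.3869, 0.1246], [0.4028, 0.2445]] c [0.4391 0.1791] sides [0.0886, 0.1206, 0.09, 0.1209]
  yaw of y axis-90 -6.906300126534461
  yaw of y axis-90 -7.568848019194334
F [[0.6464, 0.1391], [0.6505, 0.0214], [0.563, 0.0138], [0.555, 0.1331]] c [0.6037 0.0768] sides [0.0915, 0.1177, 0.0878, 0.1196]
  yaw of y axis-90 1.9904858387917557
  yaw of y axis-90 3.8202341577197387
J [[0.6655, 0.1682], [0.69, -0.1204], [0.6647, -0.1216], [0.6527, 0.019], [0.5421, 0.1577], [0.5446, 0.1358]]
 jig len 0.28966547573671575 yaw 4.852889144910705
 jig len 0.14102782303585076 yaw 4.887374437160588
Lemb [0.43924179 0.17880884] -7.3136396432372806 0.052373293924806406
Femb [0.60465141 0.07737192] 1.6783366246724967 0.052847983172831604
knife [ 0.47803919 -0.06057961] [ 0.47690177 -0.08265786] [ 0.34489083 -0.06080581]
[321 388  91  32 286] [367.        404.4965035] [ 0.49544934 -0.53035088  0.042     ]
[340 398  62  22 745] [375.77718121 411.8442953 ] [ 0.50669965 -0.54893621  0.042     ]
```

```bash
cat >> h.py <<'E'
def pose():
    o=bot.get_obs(); w,x,y,z=o["tool_rot"]; ty=np.array([2*(x*y-w*z),1-2*(x*x+z*z)]); return np.array(o["eef_pos"]),np.degrees(np.arctan2(ty[1],ty[0])),o
def plan(goal,h1,n,p=None,h=None):
    """rows from the measured pose: straight to goal with tool-y heading h1 (deg); world delta in tool axes"""
    q,hh,o=pose(); p=q if p is None else np.array(p); h=hh if h is None else h
    goal=np.array(goal); dh=((h1-h+90)%180-90); rows=[]; 
    for i in range(n):
        d=(goal-p)/(n-i); a=np.radians(h); ex=np.array([-np.sin(a),np.cos(a)]); ey=np.array([np.cos(a),np.sin(a)])
        r=[round(100*float(ex@d[:2]),1),round(100*float(ey@d[:2]),1),round(-100*float(d[2]),1),round(-(dh)/n,1)]
        p=p+np.r_[(ex*r[0]+ey*r[1])/100,-r[2]/100]; h-=r[3]; rows.append(r)
    print(rows,"ends",p.round(4),round(h,2)); return p,h
E
python3 - <<'E'
from h import *
p,h,_=pose();print(p,h)
p,h=plan([.439,.179,.13],-7.3,12)
E
```

```text
[0.24761455 0.62757022 0.23069682] 68.47139198430938
[[-2.9, -2.9, 0.8, np.float64(6.3)], [-3.2, -2.6, 0.8, np.float64(6.3)], [-3.4, -2.2, 0.8, np.float64(6.3)], [-3.6, -1.8, 0.9, np.float64(6.3)], [-3.8, -1.4, 0.8, np.float64(6.3)], [-3.9, -1.0, 0.9, np.float64(6.3)], [-4.0, -0.5, 0.8, np.float64(6.3)], [-4.1, -0.1, 0.9, np.float64(6.3)], [-4.0, 0.4, 0.8, np.float64(6.3)], [-4.0, 0.8, 0.9, np.float64(6.3)], [-3.9, 1.2, 0.8, np.float64(6.3)], [-3.7, 1.7, 0.9, np.float64(6.3)]] ends [0.4394 0.1793 0.1297] -7.13
```

{"name": "carry_out", "arguments": {"targets": [[-2.9,-2.9,0.8,6.3,1],[-3.2,-2.6,0.8,6.3,1],[-3.4,-2.2,0.8,6.3,1],[-3.6,-1.8,0.9,6.3,1],[-3.8,-1.4,0.8,6.3,1],[-3.9,-1.0,0.9,6.3,1],[-4.0,-0.5,0.8,6.3,1],[-4.1,-0.1,0.9,6.3,1],[-4.0,0.4,0.8,6.3,1],[-4.0,0.8,0.9,6.3,1],[-3.9,1.2,0.8,6.3,1],[-3.7,1.7,0.9,6.3,1]], "force": 40}}

```text
t: 1.4
eef_pos: [0.4399, 0.1782, 0.1302]
tool_rot: [-0.0, 0.751, 0.66, 0.0]
contact_force: [0.5, 0.1, -0.2]
gripper_width: 1.0
grasp_force: 0.0
```

{"name": "carry_out", "arguments": {"targets": [[0,0,0,0,1],[0,0,0,0,1]]}}

```text
t: 1.6
eef_pos: [0.4396, 0.1789, 0.1302]
tool_rot: [-0.0, 0.75, 0.661, -0.0]
contact_force: [0.6, 0.7, -0.5]
gripper_width: 1.002
grasp_force: 0.0
```

```bash
python3 - <<'E'
from h import *
p,h,o=pose();print(o["t"],p,h)
plan([.439,.179,.026],-7.3,6)
E
```

```text
1.6 [0.43963129 0.17885821 0.1301798 ] -7.226147445822026
[[0.0, -0.0, 1.7, np.float64(0.0)], [0.0, -0.0, 1.7, np.float64(0.0)], [0.0, -0.0, 1.8, np.float64(0.0)], [0.0, -0.0, 1.7, np.float64(0.0)], [0.0, -0.0, 1.8, np.float64(0.0)], [0.0, -0.1, 1.7, np.float64(0.0)]] ends [0.4386 0.179  0.0262] -7.23
```

{"name": "carry_out", "arguments": {"targets": [[0,0,1.7,0,1],[0,0,1.8,0,1],[0,0,1.8,0,1],[0,0,1.8,0,1],[0,0,1.7,0,1],[0,0,1.6,0,1],[0,0,0,0,1]]}}

```text
t: 2.3
eef_pos: [0.4379, 0.1809, 0.0249]
tool_rot: [-0.001, 0.749, 0.663, -0.001]
contact_force: [-0.2, 0.6, 0.6]
gripper_width: 1.0
grasp_force: 0.0
```

{"name": "carry_out", "arguments": {"targets": [[0,0,0,0,-1],[0,0,0,0,-1],[0,0,0,0,-1],[0,0,0,0,-1],[0,0,0,0,-1],[0,0,0,0,-1],[0,0,0,0,-1],[0,0,0,0,-1]]}}

```text
t: 3.1
eef_pos: [0.4402, 0.1801, 0.0272]
tool_rot: [-0.0, 0.75, 0.662, 0.001]
contact_force: [-1.4, -0.8, 6.3]
gripper_width: 0.388
grasp_force: 40.7
```

{"name": "carry_out", "arguments": {"targets": [[0,0,-1,0,-1],[0,0,-2,0,-1],[0,0,-2,0,-1],[0,0,-2,0,-1],[0,0,0,0,-1],[0,0,0,0,-1]]}}

```text
t: 3.7
eef_pos: [0.4392, 0.1797, 0.0963]
tool_rot: [-0.0, 0.75, 0.662, 0.0]
contact_force: [-0.2, -0.3, -4.0]
gripper_width: 0.387
grasp_force: 40.8
```

```bash
python3 - <<'E'
from h import *
p,h,o=pose();print(o["t"],p,h)
snap("top","pics/top2.png",(170,125,350,275),4)
E
```

```text
3.7 [0.43922456 0.17974155 0.09633321] -7.116252582876596
```

View pics/top2.png

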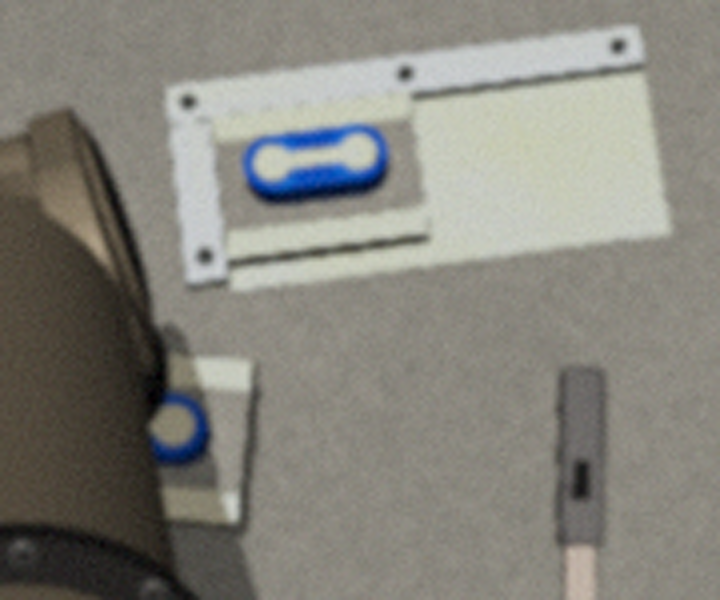

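The panel is held, clear of the bench, and the jig scene is unchanged (fitted panel still at (317,161) in the crop). Next I'll carry it to a stand-off point beside the slot.

```bash
python3 - <<'E'
from h import *
plan([.5993,-.0553,.105],4.9,12)
E
```

```text
[[-1.8, 1.6, -0.1, np.float64(-1.0)], [-1.8, 1.5, -0.1, np.float64(-1.0)], [-1.8, 1.5, -0.1, np.float64(-1.0)], [-1.9, 1.5, -0.1, np.float64(-1.0)], [-1.9, 1.4, -0.1, np.float64(-1.0)], [-1.9, 1.4, -0.1, np.float64(-1.0)], [-1.9, 1.4, -0.1, np.float64(-1.0)], [-1.9, 1.3, -0.0, np.float64(-1.0)], [-2.0, 1.3, -0.1, np.float64(-1.0)], [-2.0, 1.3, -0.0, np.float64(-1.0)], [-2.0, 1.3, -0.1, np.float64(-1.0)], [-2.1, 1.2, -0.0, np.float64(-1.0)]] ends [ 0.5995 -0.0555  0.1048] 4.88
```

{"name": "carry_out", "arguments": {"targets": [[-1.8,1.6,-0.1,-1,-1],[-1.8,1.5,-0.1,-1,-1],[-1.8,1.5,-0.1,-1,-1],[-1.9,1.5,-0.1,-1,-1],[-1.9,1.4,-0.1,-1,-1],[-1.9,1.4,-0.1,-1,-1],[-1.9,1.4,-0.1,-1,-1],[-1.9,1.3,0,-1,-1],[-2,1.3,-0.1,-1,-1],[-2,1.3,0,-1,-1],[-2,1.3,-0.1,-1,-1],[-2.1,1.2,0,-1,-1]]}}

```text
t: 4.95
eef_pos: [0.5996, -0.0561, 0.1035]
tool_rot: [-0.001, 0.676, 0.737, -0.001]
contact_force: [-0.0, 0.4, -3.1]
gripper_width: 0.391
grasp_force: 40.8
```

{"name": "carry_out", "arguments": {"targets": [[0,0,1,0,-1],[0,0,2,0,-1],[0,0,2,0,-1],[0,0,1,0,-1],[0,0,0.6,0,-1],[0,0,0.4,0,-1],[0,0,0,0,-1],[0,0,0,0,-1]]}}

```text
t: 5.75
eef_pos: [0.6006, -0.0554, 0.0359]
tool_rot: [0.0, 0.676, 0.736, 0.0]
contact_force: [-0.2, -0.0, -3.3]
gripper_width: 0.389
grasp_force: 40.7
```

```bash
python3 - <<'E'
from h import *
p,h,o=pose();print(o["t"],p,h)
snap("top","pics/top3.png",(190,125,350,275),4)
plan([.5993,-.0553,.0285],4.87,1)
E
```

```text
5.75 [ 0.60062494 -0.05540655  0.0358685 ] 4.867442537027389
[[0.0, -0.1, 0.7, np.float64(-0.0)]] ends [ 0.5997 -0.0555  0.029 ] 4.87
```

View pics/top3.png

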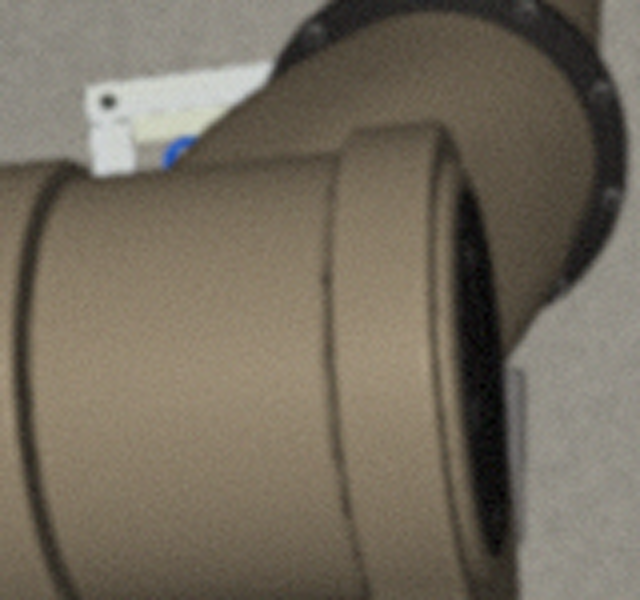

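The arm hides the slot from above, so I'll work by force: lower, then nudge towards the long bar.

{"name": "carry_out", "arguments": {"targets": [[0,0,0.4,0,-1],[0,0,0.3,0,-1],[0,0.3,0,0,-1],[0,0.3,0,0,-1],[0,0.3,0,0,-1],[0,0.2,0,0,-1],[0,0,0,0,-1],[0,0,0,0,-1]]}}

```text
t: 6.6
eef_pos: [0.6111, -0.0545, 0.0283]
tool_rot: [-0.0, 0.676, 0.737, -0.0]
contact_force: [-0.2, -0.1, -2.5]
gripper_width: 0.388
grasp_force: 40.7
```

{"name": "carry_out", "arguments": {"targets": [[0,0.1,0,0,-1],[0,0.1,0,0,-1],[0,0,0,0,-1]]}}

```text
t: 6.9
eef_pos: [0.6133, -0.0543, 0.0283]
tool_rot: [0.0, 0.676, 0.736, 0.0]
contact_force: [-0.6, 0.3, -3.5]
gripper_width: 0.388
grasp_force: 40.7
```

```bash
python3 - <<'E'
from h import *
p,h,o=pose();print(o["t"],p,h,o["contact_force"])
snap("side","pics/side1.png",(270,150,400,270),5)
E
```

```text
6.9 [ 0.61328753 -0.05426889  0.02833413] 4.867426775398859 [-0.59840629  0.27759376 -3.47733737]
```

View pics/side1.png

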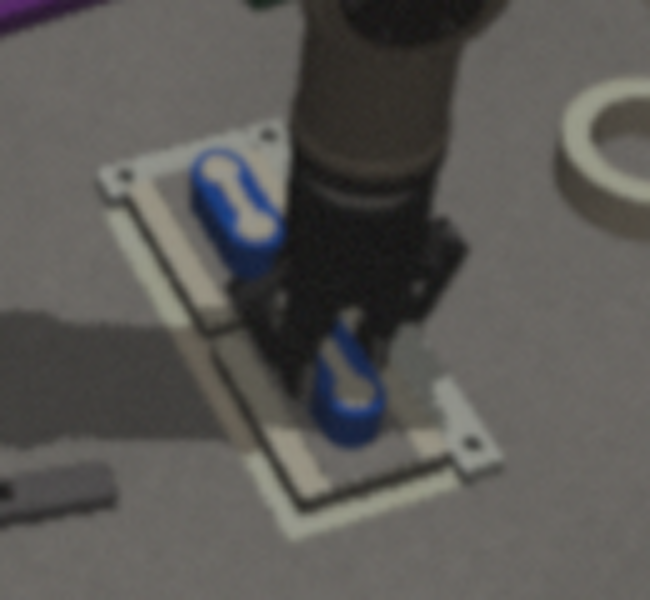

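The side crop shows the loose panel level and parallel to the fitted one. There is a small gap at (220,335), and it is nearly at the long bar around (445,445). I'll keep nudging.

{"name": "carry_out", "arguments": {"targets": [[0,0.1,0,0,-1],[0,0.1,0,0,-1],[0,0,0,0,-1]]}}

```text
t: 7.25
eef_pos: [0.6154, -0.0541, 0.0283]
tool_rot: [0.0, 0.676, 0.737, 0.0]
contact_force: [0.2, -0.5, -4.0]
gripper_width: 0.393
grasp_force: 40.7
```

{"name": "carry_out", "arguments": {"targets": [[0,0.1,0,0,-1],[0,0,0,0,-1]]}}

```text
t: 7.45
eef_pos: [0.6162, -0.054, 0.0283]
tool_rot: [0.0, 0.676, 0.736, 0.0]
contact_force: [0.5, -0.1, -3.6]
gripper_width: 0.385
grasp_force: 40.7
```

{"name": "carry_out", "arguments": {"targets": [[0,0.1,0,0,-1],[0,0,0,0,-1]]}}

```text
t: 7.65
eef_pos: [0.6165, -0.0541, 0.0282]
tool_rot: [-0.0, 0.676, 0.737, -0.0]
contact_force: [-2.6, -0.0, -2.3]
gripper_width: 0.387
grasp_force: 40.9
```

{"name": "carry_out", "arguments": {"targets": [[0,0.1,0,0,-1],[0,0,0,0,-1]]}}

```text
t: 7.85
eef_pos: [0.6166, -0.0542, 0.0279]
tool_rot: [-0.001, 0.676, 0.737, -0.001]
contact_force: [-4.7, -0.2, -0.7]
gripper_width: 0.388
grasp_force: 41.1
```

Long bar contact at about x = 0.6165. I'll ease off slightly and slide towards the fitted panel.

{"name": "carry_out", "arguments": {"targets": [[0,-0.2,0,0,-1],[0.3,0,0,0,-1],[0.3,0,0,0,-1],[0.2,0,0,0,-1],[0,0,0,0,-1],[0,0,0,0,-1]]}}

```text
t: 8.45
eef_pos: [0.6157, -0.0457, 0.0283]
tool_rot: [0.0, 0.676, 0.737, 0.0]
contact_force: [0.1, -0.7, -3.1]
gripper_width: 0.389
grasp_force: 40.7
```

{"name": "carry_out", "arguments": {"targets": [[0.1,0,0,0,-1],[0.1,0,0,0,-1],[0,0,0,0,-1]]}}

```text
t: 8.75
eef_pos: [0.6154, -0.0439, 0.0283]
tool_rot: [0.0, 0.676, 0.737, 0.0]
contact_force: [-0.8, 1.0, -2.6]
gripper_width: 0.39
grasp_force: 40.7
```

{"name": "carry_out", "arguments": {"targets": [[0.1,0,0,0,-1],[0,0,0,0,-1]]}}

```text
t: 8.95
eef_pos: [0.6152, -0.0429, 0.0283]
tool_rot: [-0.0, 0.676, 0.737, 0.0]
contact_force: [0.1, 0.8, -3.6]
gripper_width: 0.39
grasp_force: 40.7
```

{"name": "carry_out", "arguments": {"targets": [[0.1,0,0,0,-1],[0,0,0,0,-1]]}}

```text
t: 9.15
eef_pos: [0.6151, -0.0419, 0.0283]
tool_rot: [-0.0, 0.676, 0.737, 0.0]
contact_force: [-0.8, -0.1, -2.0]
gripper_width: 0.388
grasp_force: 40.7
```

{"name": "carry_out", "arguments": {"targets": [[0.1,0,0,0,-1],[0,0,0,0,-1]]}}

```text
t: 9.35
eef_pos: [0.615, -0.0411, 0.0283]
tool_rot: [0.0, 0.676, 0.737, -0.0]
contact_force: [-0.6, -0.4, -3.6]
gripper_width: 0.39
grasp_force: 40.7
```

{"name": "carry_out", "arguments": {"targets": [[0.1,0,0,0,-1],[0,0,0,0,-1]]}}

```text
t: 9.55
eef_pos: [0.6149, -0.0407, 0.0283]
tool_rot: [0.0, 0.677, 0.736, -0.0]
contact_force: [0.3, -1.8, -2.9]
gripper_width: 0.386
grasp_force: 40.8
```

{"name": "carry_out", "arguments": {"targets": [[0.1,0,0,0,-1],[0,0,0,0,-1]]}}

```text
t: 9.75
eef_pos: [0.6149, -0.0406, 0.0284]
tool_rot: [0.001, 0.677, 0.736, -0.0]
contact_force: [0.6, -4.6, -2.4]
gripper_width: 0.39
grasp_force: 40.9
```

Firm contact with the fitted panel, which isn't moving. Next: press home both ways, lower, and release.

{"name": "carry_out", "arguments": {"targets": [[0.1,0.1,0,0,-1],[0.1,0.1,0,0,-1],[0,0.1,0,0,-1],[0,0.1,0,0,-1],[0,0,0.1,0,-1],[0,0,0.1,0,-1],[0,0,0,0,-1],[0,0,0,0,-1]]}}

```text
t: 10.55
eef_pos: [0.6156, -0.0404, 0.0274]
tool_rot: [-0.001, 0.677, 0.736, -0.003]
contact_force: [-12.5, -9.0, 17.0]
gripper_width: 0.387
grasp_force: 43.2
```

```bash
python3 - <<'E'
from h import *
p,h,o=pose();print(o["t"],p,h,o["contact_force"],o["torque"],o["tool_rot"])
E
```

```text
10.55 [ 0.61557619 -0.04042994  0.02743055] 4.7967490228022065 [-12.50378622  -8.95530792  16.95582626] [-1.6434599   2.63091747  0.68064213] [-0.00109354  0.67689136  0.73607661 -0.00284818]
```

{"name": "carry_out", "arguments": {"targets": [[0,-0.2,-0.2,0,-1],[0,0,0,0,-1],[0,0,0,0,-0.1],[0,0,0,0,0.2],[0,0,0,0,0.5],[0,0,0,0,1],[0,0,0,0,1],[0,0,0,0,1],[0,0,0,0,1]]}}

```text
t: 11.45
eef_pos: [0.6167, -0.0368, 0.0283]
tool_rot: [-0.0, 0.676, 0.736, 0.0]
contact_force: [-0.3, -0.3, 0.2]
gripper_width: 0.995
grasp_force: 0.0
```

{"name": "carry_out", "arguments": {"targets": [[0,0,-1,0,1],[0,0,-3,0,1],[0,0,-4,0,1],[0,0,-4,0,1],[4,-4,-2,0,1],[4,-4,0,0,1],[5,-3,0,0,1],[5,-3,0,0,1],[5,-2,0,0,1],[5,0,0,0,1],[5,0,0,0,1],[0,0,0,0,1]]}}

```text
t: 12.65
eef_pos: [0.4514, 0.2593, 0.166]
tool_rot: [-0.001, 0.673, 0.74, 0.002]
contact_force: [-0.7, 0.0, -0.2]
gripper_width: 0.998
grasp_force: 0.0
```

```bash
python3 - <<'E'
from h import *
p,h,o=pose();print(o["t"],p,h,o["contact_force"])
snap("top","pics/top4.png",(200,125,350,225),5)
snap("side","pics/side2.png",(270,150,400,270),5)
E
```

```text
12.65 [0.45144407 0.25934892 0.16596198] 5.475966024093977 [-0.67321678  0.00422992 -0.1970433 ]
```

View pics/top4.png

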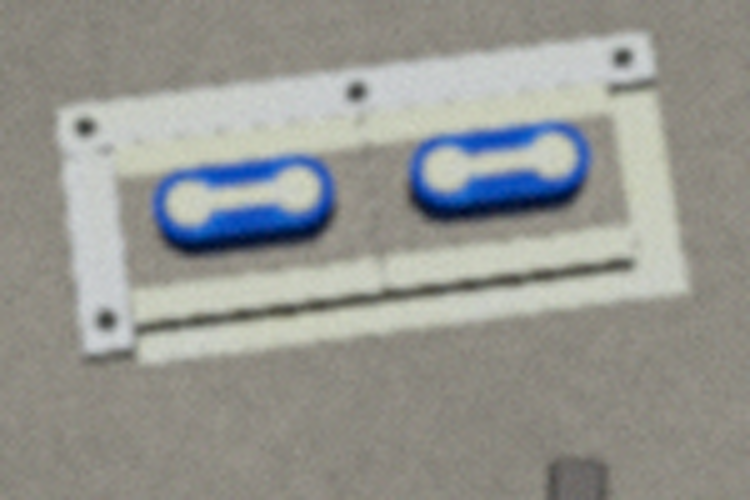

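View pics/side2.png

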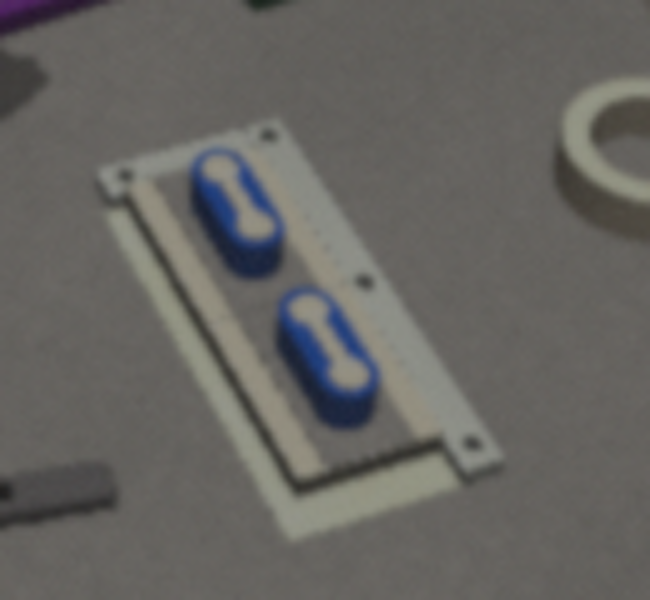

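Both pictures show the panels butted together (seam at (375,200) from above, no dark gap). Their front edges form one straight line from (135,327) to (630,263), parallel to the bar. Before handing in, I'll check the emblem spacing.

```bash
python3 - <<'E'
from h import *
im=cv2.cvtColor(imaging.read_camera("top"),cv2.COLOR_RGB2HSV)
m=cv2.inRange(im,(100,120,50),(130,255,255)); m[:,:200]=0;m[:,350:]=0;m[225:]=0
cs=[c for c in cv2.findContours(m,cv2.RETR_EXTERNAL,cv2.CHAIN_APPROX_NONE)[0] if cv2.contourArea(c)>100]
P=[]
for c in cs:
    M=cv2.moments(cv2.convexHull(c)); P.append(px2w("top",M["m10"]/M["m00"],M["m01"]/M["m00"],.045)[:2])
print(P); d=P[0]-P[1]; print(np.linalg.norm(d),np.degrees(np.arctan2(d[1],d[0])),bot.get_obs()["t"])
E
```

```text
[array([0.60301577, 0.07836418]), array([ 0.6129302 , -0.04070898])]
0.11948520329895093 94.75965902531125 12.8
```

Spacing is 119.5 mm at 4.76°, against the expected 120 mm at 4.87°. Handing in.

```bash
python3 -c "
from station import bot
print(bot.hand_in())"
```

```text
the job is handed in; nothing more can be done
None
```

The loose blue-emblem panel lies against the fitted panel and the long bar, with emblem spacing measured at 119.5 mm; the job was handed in at about 13 s, and the hand-in gave no verdict.

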